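# Return the balance check weights to their pots

### The arm

A 6-joint arm with a two-finger parallel gripper is mounted at the origin on a cart in front of the work surface, level with it; the furniture and walls round the work are solid. World frame = base frame: x ahead of the robot, y to its left, z up, the work surface at z = 0. Lengths are in m, angles in rad, forces in N, time in s.
With the tool pointing down it reaches from about 0.3 to 0.825 m from the base axis. Payload 5.4 kg.
Tool frame: the origin (TCP) lies at the very end of the fingers, on their centre line; the grasp point (between the pads) lies 19 mm behind it; z points along the fingers, y is the line along which they close (so a half turn about z gives the same grasp; the last joint's range is limited). The gripper opens to 92 mm and grips with 3 to 60 N. Pads are 20 mm wide; open, the fingers measure 128 mm over their backs; the gripper's body (75 mm by 189 mm) begins 69 mm behind the grasp point.
Start: joints at [-1.404, 0.158, 1.597, -0, 1.386, -0.21], TCP at [0.212, -0.535, 0.215] pointing down, gripper open.
Joint ranges: [-2.91, 2.91], [-0.94, 2.29], [0.18, 2.7], [-1.29, 4.43], [0.17, 2.64], [-3, 3]. Speed limits (rad/s): [2.57, 2.57, 3.14, 3.14, 3.14, 3.14].

### API

Orientations are given as a rotation vector (axis times angle).
In Python, from workcell import bot gives the robot as it stands. Calls block until the motion is done:
- bot.goto(position, orientation): joint-space move of the TCP to a pose.
- bot.line_to(position, rot=None, max_speed=0.15): straight line of the TCP; rot=None keeps the orientation; max_speed is the mean speed in m/s.
- bot.set_joints(angles): joint-space move.
- bot.set_gripper(opening, newtons=None): opening from 0.0 (shut) to 1.0 (fully open); newtons is the grip in N (None keeps the last); returns when the fingers have stopped.
- bot.hold(seconds).
- bot.inverse_kinematics(position, orientation): joint angles nearest the present ones, or None.
- bot.read_camera(name): name is "side" or "top"; returns a dict with "pixels" (480x640x3 uint8, blue, green, red), "fx", "fy", "cx", "cy" (pixels), "k1" (the pictures are not rectified: a ray, as slopes to the right and down, at radius r is drawn at 1 + k1 r^2 times it, then the intrinsics apply), "R" (3x3) and "t" (3): a world point X has camera coordinates R X + t. Camera axes: x right, y down, z forward; pixel columns grow to the right and rows downward; lengths in m; the calibration is good to about 2 mm. A picture is of the moment at which its call begins. There is no depth.
A pose or a line that the arm cannot do raises bot.MotionError and nothing moves.
- bot.job_done(): hands the job in; it is judged then, once.
Readings, each from a call of its own:
- bot.current_clock(): time.
- bot.current_joints(): joint angles.
- bot.current_joint_vel(): joint speeds.
- bot.current_effort(): joint torques, N m.
- bot.current_ee_pos(): TCP position.
- bot.current_tool_rot(): TCP orientation.
- bot.current_contact_force(): force on the tool from outside, world axes, zero at the start.
- bot.current_ft_torque(): the same for the moment, N m.
- bot.current_opening(): opening from 0.0 (shut) to 1.0 (fully open).
- bot.current_grip_force(): force on a finger pad.
Only numpy, scipy, OpenCV 4.12 (cv2) and the standard library are available. Lean on these libraries where they do the work, as an engineer would, in place of code of your own. Each camera call takes 0.05 s, during which the arm holds its last target. There are 200 camera calls.

### The job

The balance check is done: put each of the four steel weights back upright into its own wooden pot, the one whose bore fits it, so that it stands flat on the felt at the bottom. Set the weights down without dropping them, never tip them over or let two of them touch, and leave the wooden case and the timer where they are.

Things in the scene. Friction and masses are not known exactly. Their poses are not given: they have to be found in the camera images.
- weight_500: The largest of four polished steel knob weights: an upright cylinder 46 mm across and 30 mm high, above it a slim neck and a round lifting knob 26 mm across; 52 mm tall in all; about 0.5 kg. Lift it by the knob, fingertips above the 30 mm shoulder. Origin: centre of its underside; z is its upright axis. It stands on a fixed black rubber mat 2 mm thick.
- weight_200: The second largest of four polished steel knob weights: an upright cylinder 35.5 mm across and 21 mm high, above it a slim neck and a round lifting knob 20 mm across; 39 mm tall in all; about 0.2 kg. Lift it by the knob, fingertips above the 21 mm shoulder. Origin: centre of its underside; z is its upright axis. It stands on a fixed black rubber mat 2 mm thick.
- weight_100: The third largest of four polished steel knob weights: an upright cylinder 25 mm across and 20 mm high, above it a slim neck and a round lifting knob 15 mm across; 36 mm tall in all; about 0.1 kg. Lift it by the knob, fingertips above the 20 mm shoulder. Origin: centre of its underside; z is its upright axis. It stands on a fixed black rubber mat 2 mm thick.
- weight_20: The smallest of four polished steel knob weights: an upright cylinder 14.5 mm across and 14 mm high, above it a slim neck and a round lifting knob 10 mm across; 27 mm tall in all; about 0.025 kg. Lift it by the knob, fingertips above the 14 mm shoulder. Origin: centre of its underside; z is its upright axis. It stands on a fixed black rubber mat 2 mm thick.
- pot_500: Open round pale-wood pot for the largest weight, 68 mm across outside, 14 mm high, fixed to the bench. Round bore 56 mm wide (5 mm clear all round the 46 mm weight), felted floor 4 mm above the bench, the top 3 mm of the bore bevelled out to 60 mm. Origin: centre of its underside; z up. The solid wooden discs in the metal tray at the far right are lids, not needed.
- pot_200: Open round pale-wood pot for the second largest weight, 57.5 mm across outside, 14 mm high, fixed to the bench. Round bore 45.5 mm wide (5 mm clear all round the 35.5 mm weight), felted floor 4 mm above the bench, the top 3 mm of the bore bevelled out to 49.5 mm. Origin: centre of its underside; z up.
- pot_100: Open round pale-wood pot for the third largest weight, 47 mm across outside, 14 mm high, fixed to the bench. Round bore 35 mm wide (5 mm clear all round the 25 mm weight), felted floor 4 mm above the bench, the top 3 mm of the bore bevelled out to 39 mm. Origin: centre of its underside; z up.
- pot_20: Open round pale-wood pot for the smallest weight, 36.5 mm across outside, 14 mm high, fixed to the bench. Round bore 24.5 mm wide (5 mm clear all round the 14.5 mm weight), felted floor 4 mm above the bench, the top 3 mm of the bore bevelled out to 28.5 mm. Origin: centre of its underside; z up.
- weight_box: Bystander: closed brown wooden case, 72 x 110 x 41 mm, loose, behind the pots. Origin: centre of its underside. Its lid stays shut.
- timer: Bystander: small white timer with three keys, 58 x 62 x 18 mm, loose, behind the pots. Origin: centre of its underside. Behind it rises a tall fixed black cabinet, its front about 0.64 m ahead of the robot's base from y = -0.18 to the right; the balance stands behind the mat (from x = 0.53), a tall analyser left of it (y over 0.48). Swing the arm drawn in, clear of them.
Not all that is in view belongs to the job. What is shaped like the weight_200 but blue is not meant.

How it is judged:
By the outcome, as a careful person would: the job done as asked, in the order asked, and still so for the second after the job is handed in, with the robot touching nothing.
It also fails if it takes over 99 s, if anything falls off the work surface, if the arm or the gripper's body presses on something with over 40 N, if the wrist force passes 120 N, or if a joint passes its speed limit or range.

## Working session

There is one attempt and no reset: what is moved stays moved. The work goes in short steps, each a Python script; the robot and the scene stay as the last script left them, time stands still between calls to the robot, and variables do not carry over. Pictures are saved under pics/ and viewed, at most 14 in all, crops included, and the job is handed in when it is done.

```bash
mkdir -p pics; ls
python3 - <<'E'
from workcell import bot
import cv2
for n in("top","side"):
    d=bot.read_camera(n); cv2.imwrite(f"pics/{n}0.png",d["pixels"])
    print(n,{k:d[k] for k in d if k!="pixels"})
print(bot.current_clock(),bot.current_tool_rot(),bot.current_ee_pos())
E
```

```text
pics
top {'fx': 456.0776778584883, 'fy': 456.0776778584883, 'cx': 323.366921852931, 'cy': 236.81902722443417, 'k1': 0.00012663752051464254, 'R': array([[-0.0176347 , -0.99978322, -0.01106939],
       [-0.98849552,  0.01909682, -0.15003974],
       [ 0.1502186 ,  0.00829614, -0.988618  ]]), 't': array([-0.00574669,  0.59098018,  0.97638235])}
side {'fx': 458.1969998473089, 'fy': 458.1969998473089, 'cx': 329.8633605235969, 'cy': 240.8479126374979, 'k1': -0.12165551863293932, 'R': array([[ 0.94343337, -0.33069755, -0.02392912],
       [-0.18142989, -0.4544906 , -0.87207883],
       [ 0.27751878,  0.82708973, -0.48878002]]), 't': array([-0.56724025,  0.12723751,  0.87888257])}
0.1 [-3.08440497e+00 -5.88077750e-01 -3.51546574e-06] [ 0.21143635 -0.53412476  0.2137489 ]
```

View pics/top0.png

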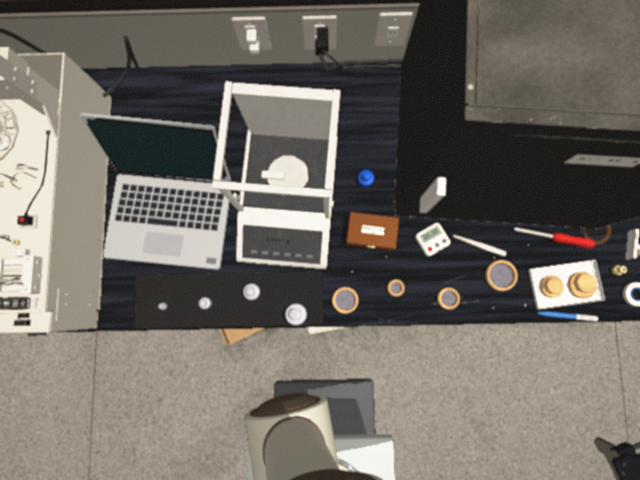

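View pics/side0.png

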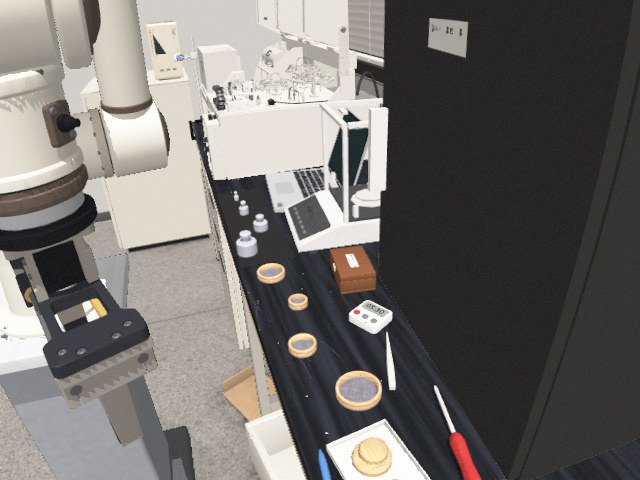

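The top view shows, left to right on the mat (rows 292–314): weight_20 at column 163, weight_100 at 205, weight_200 at 251 and weight_500 at 295. The pots are at (345,300), (396,288), (448,298) and (502,275), and the blue decoy is at (366,178). The side view shows all eight clearly too.

```bash
cat > h.py <<'E'
import numpy as np, cv2
def ray(d,uv):
    """world origin and directions for pixel(s) uv"""
    K=np.array([[d["fx"],0,d["cx"]],[0,d["fy"],d["cy"]],[0,0,1]])
    p=cv2.undistortPoints(np.float64(uv).reshape(-1,1,2),K,np.array([d["k1"],0,0,0.])).reshape(-1,2)
    return -d["R"].T@d["t"], np.c_[p,np.ones(len(p))]@d["R"]
def plane(d,uv,z):
    C,v=ray(d,uv); return C+v*((z-C[2])/v[:,2])[:,None]
def proj(d,X):
    K=np.array([[d["fx"],0,d["cx"]],[0,d["fy"],d["cy"]],[0,0,1]])
    return cv2.projectPoints(np.float64(X).reshape(-1,3),cv2.Rodrigues(d["R"])[0],d["t"],K,np.array([d["k1"],0,0,0.]))[0].reshape(-1,2)
def blobs(mask,amin=20):
    cs,_=cv2.findContours(mask.astype(np.uint8),cv2.RETR_EXTERNAL,cv2.CHAIN_APPROX_NONE)
    return [c for c in cs if cv2.contourArea(c)>amin]
E
python3 - <<'E'
from workcell import bot
from h import *
for n in("top","side"):
    d=bot.read_camera(n); im=d["pixels"].astype(int); b,g,r=im[...,0],im[...,1],im[...,2]
    wood=(r-b>50)&(r>130)
    steel=(np.minimum(np.minimum(b,g),r)>75)
    print(n,"wood")
    for c in blobs(wood):
        p=plane(d,c.reshape(-1,2),0.014)[:,:2]; (x,y),R=cv2.minEnclosingCircle(np.float32(p))
        e=cv2.fitEllipse(np.float32(p)); print(cv2.boundingRect(c),np.round([x,y,2*R],4),np.round(e[0]+e[1],4))
    print("steel")
    for c in blobs(steel):
        x,y,w,h=cv2.boundingRect(c)
        if w>50 or h>50: continue
        p=plane(d,c.reshape(-1,2),0.002)
        print((x,y,w,h),np.round([*p.min(0)[:2],*p.max(0)[:2]],4))
d=cv2.imread("pics/top0.png")[270:335,140:320]; s=cv2.imread("pics/side0.png")[180:265,220:280]
cv2.imwrite("pics/c.png",cv2.resize(d,None,fx=4,fy=4,interpolation=cv2.INTER_NEAREST))
cv2.imwrite("pics/s.png",cv2.resize(s,None,fx=7,fy=7,interpolation=cv2.INTER_NEAREST))
E
```

```text
top wood
(219, 328, 44, 17) [0.3889 0.1731 0.0968] [0.3777 0.1863 0.0307 0.1041]
(438, 287, 22, 23) [ 0.4508 -0.2956  0.0504] [ 0.4506 -0.2958  0.0481  0.0485]
(332, 287, 27, 27) [ 0.4511 -0.0625  0.0605] [ 0.4509 -0.0626  0.0583  0.0589]
(388, 279, 17, 18) [ 0.4765 -0.1782  0.0391] [ 0.4764 -0.1784  0.037   0.0377]
(541, 275, 23, 23) [ 0.4726 -0.5299  0.0518] [ 0.473  -0.5296  0.0484  0.0496]
(569, 272, 29, 26) [ 0.4745 -0.6003  0.065 ] [ 0.4755 -0.5991  0.0573  0.0624]
(613, 265, 14, 10) [ 0.5087 -0.6859  0.0302] [ 0.5076 -0.6857  0.0191  0.0294]
(486, 260, 32, 31) [ 0.5002 -0.4191  0.072 ] [ 0.5001 -0.419   0.0685  0.0701]
(552, 233, 44, 15) [ 0.577  -0.5889  0.0979] [ 0.577  -0.5909  0.0197  0.1223]
(348, 213, 50, 35) [ 0.6094 -0.131   0.1282] [ 0.6089 -0.1307  0.079   0.1303]
steel
(285, 303, 23, 23) [0.3961 0.024  0.4457 0.0742]
(158, 302, 10, 8) [0.4373 0.3444 0.4533 0.3652]
(3, 300, 7, 7) [0.4505 0.7091 0.4643 0.7236]
(198, 297, 14, 13) [0.4357 0.2435 0.4631 0.2735]
(438, 287, 22, 23) [ 0.4259 -0.3233  0.4757 -0.2748]
(332, 287, 27, 27) [ 0.421  -0.093   0.4801 -0.0334]
(243,
[... 1524 characters left out ...]
 [ 0.4048 -0.5379  0.4167 -0.4928]
(459, 443, 8, 14) [ 0.5839 -0.5706  0.5952 -0.5507]
(434, 385, 22, 48) [ 0.5893 -0.5322  0.6139 -0.4465]
(335, 370, 47, 42) [ 0.4654 -0.4523  0.5412 -0.373 ]
(288, 333, 29, 26) [ 0.4252 -0.3191  0.4772 -0.2561]
(348, 300, 45, 34) [ 0.5466 -0.305   0.6301 -0.2105]
(288, 293, 20, 18) [ 0.457  -0.1962  0.498  -0.1408]
(256, 263, 30, 21) [ 0.421  -0.09    0.4833 -0.0098]
(345, 253, 15, 15) [ 0.6146 -0.0977  0.6421 -0.0366]
(235, 230, 23, 28) [0.3976 0.0282 0.4514 0.1647]
(252, 213, 17, 20) [0.4556 0.1344 0.4981 0.2458]
(238, 200, 11, 16) [0.4368 0.246  0.4677 0.3491]
(233, 190, 6, 12) [0.4375 0.3478 0.4549 0.4298]
(428, 18, 41, 40) [2.7955 2.7133 6.1993 8.7588]
```

View pics/c.png

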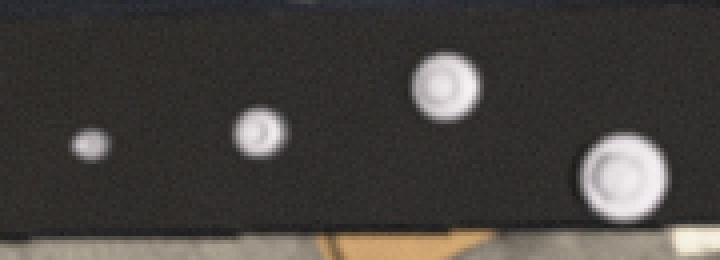

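View pics/s.png

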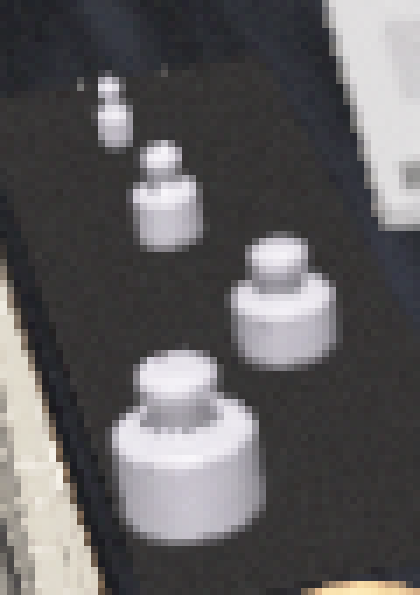

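```bash
cat >> h.py <<'E'
DOWN=np.array([np.pi,0,0])
H=dict(w500=.030,w200=.021,w100=.020,w20=.014)
POT=dict(w500=(.5001,-.4190),w200=(.4509,-.0626),w100=(.4506,-.2957),w20=(.4764,-.1783))
OPEN=dict(w500=.60,w200=.52,w100=.45,w20=.38); GRIP=dict(w500=30,w200=20,w100=15,w20=8)
DX=-.0015
def weight(d,uv,h,zb=.002,half=18,thr=95):
    """xy of an upright weight near pixel uv, from its outline (4x upsampled) at mid body height"""
    u,v=np.int32(np.round(uv)); p=d["pixels"][v-half:v+half+1,u-half:u+half+1].min(2)
    s=8; M=np.float32([[s,0,s/2-.5],[0,s,s/2-.5]])
    q=cv2.warpAffine(p,M,(s*p.shape[1],)*2,flags=cv2.INTER_CUBIC)
    c=min(blobs(q>thr,300),key=lambda c:np.hypot(*(c.reshape(-1,2).mean(0)-s*half)))
    x,y,w,hh=cv2.boundingRect(c)
    m=(np.array([x+(w-1)/2,y+(hh-1)/2])-(s/2-.5))/s+[u-half,v-half]
    return plane(d,m,zb+h/2)[0,:2]
def lift_over(bot,x,y,z):
    """raise to z, travel drawn in at x=0.38, end above (x,y)"""
    p=bot.current_ee_pos()
    if p[2]<z-.005: bot.line_to([p[0],p[1],z],max_speed=.12)
    bot.line_to([.38,p[1],z],max_speed=.2)
    bot.line_to([.38,y,z],max_speed=.3)
    bot.line_to([x,y,z],max_speed=.2)
def pick(bot,n,xy,zt=None):
    z=.002+H[n]+.0025
    x,y=xy[0]+DX,xy[1]
    bot.set_gripper(OPEN[n]); lift_over(bot,x,y,.13)
    bot.line_to([x,y,z+.03],max_speed=.15); bot.line_to([x,y,z],max_speed=.06)
    bot.hold(.2); f=bot.current_contact_force()[2]
    bot.set_gripper(0.,GRIP[n]); bot.hold(.3)
    print(n,"opening mm",bot.current_opening()*92,"grip",bot.current_grip_force())
    q=bot.current_ee_pos(); bot.line_to([q[0],q[1],z+.02],max_speed=.06); bot.hold(.2)
    print("picked at",q,"dF",bot.current_contact_force()[2]-f,"t",bot.current_clock()); return q
def place(bot,n,zg,off=(0,0)):
    x,y=POT[n][0]+DX+off[0],POT[n][1]+off[1]
    lift_over(bot,x,y,.13)
    bot.line_to([x,y,zg+.02],max_speed=.12); bot.line_to([x,y,zg+.004],max_speed=.04); bot.hold(.3)
    f0=bot.current_contact_force()[2]
    for dz in np.arange(.0032,.0013,-.0004):
        bot.line_to([x,y,zg+dz],max_speed=.02); bot.hold(.1)
        f=bot.current_contact_force()[2]-f0
        if f>1.: break
    print("set at dz",dz,"f",f,bot.current_ee_pos())
    bot.set_gripper(OPEN[n]); bot.hold(.1)
    bot.line_to([x,y,.10],max_speed=.08); print("t",bot.current_clock())
E
cat > w.py <<'E'
from h import *
PIX=dict(w500=(295,314),w200=(251,292),w100=(205,303),w20=(163,306))
def meas(d): return {n:weight(d,PIX[n],H[n]) for n in PIX}
E
python3 - <<'E'
from workcell import bot
from w import *
d=bot.read_camera("top")
for t in(80,95,120): print({n:np.round(weight(d,PIX[n],H[n],thr=t),4) for n in PIX})
m=meas(d); s=bot.read_camera("side")
# cross-check with side view: same blob-centre at mid height
for n in m: print(n,proj(s,[*m[n],.002+H[n]/2]).round(1),bot.inverse_kinematics([*m[n],.05],DOWN))
for n in POT: print(n,proj(s,[*POT[n],.014]).round(1),bot.inverse_kinematics([*POT[n],.05],DOWN))
bot.goto([.38,-.25,.2],DOWN); bot.line_to([.38,-.2,.13])
q=pick(bot,"w500",m["w500"]); print(bot.current_effort()[:2])
d=bot.read_camera("side"); cv2.imwrite("pics/s1.png",cv2.resize(d["pixels"][120:300,140:380],None,fx=3,fy=3))
E
```

```text
{'w500': array([0.4213, 0.0489]), 'w200': array([0.4737, 0.15  ]), 'w100': array([0.45  , 0.2555]), 'w20': array([0.4447, 0.3531])}
{'w500': array([0.4212, 0.0489]), 'w200': array([0.4736, 0.15  ]), 'w100': array([0.4499, 0.2556]), 'w20': array([0.4446, 0.3532])}
{'w500': array([0.4212, 0.0489]), 'w200': array([0.4737, 0.1498]), 'w100': array([0.4497, 0.2558]), 'w20': array([0.4447, 0.3534])}
w500 [[247.1 247. ]] [-1.71125548e-01 -2.91830054e-02  2.14868711e+00 -4.44089210e-16
  1.02208855e+00  1.39967078e+00]
w200 [[260.9 225.6]] [ 6.28902589e-02  1.58006202e-01  1.95044074e+00 -4.44089210e-16
  1.03314572e+00  1.63368659e+00]
w100 [[244.  210.3]] [ 2.82909462e-01  2.07512396e-01  1.89272431e+00 -4.44089210e-16
  1.04135594e+00  1.85370579e+00]
w20 [[236.4 197.9]] [ 4.58607390e-01  3.24313304e-01  1.74828037e+00 -4.44089210e-16
  1.06899898e+00  2.02940372e+00]
w500 [[359. 387.]] [-8.82213457e-01  5.16082152e-01  1.48830689e+00 -4.44089210e-16
  1.13720361e+00  6.88582869e-01]
w200 [[271.1 270.7]] [-4.04482490e-01  5.41821260e-02  2.06436104e+00 -4.44089210e-16
  1.02304949e+00  1.16631384e+00]
w100 [[302.8 342.3]] [-8.05088883e-01  2.57947723e-01  1.83174551e+00 -4.44089210e-16
  1.05189942e+00  7.65707444e-01]
w20 [[298.3 299.3]] [-5.96077067e-01  1.86673007e-01  1.91728170e+00 -4.44089210e-16
  1.03763794e+00  9.74719259e-01]
w500 opening mm 25.345131651007947 grip 30.000177919864655
picked at [0.41972643 0.04882416 0.03455329] dF -5.409161530730018 t 7.525
[ 2.77873121e-03 -2.76797676e+01]
```

View pics/s1.png

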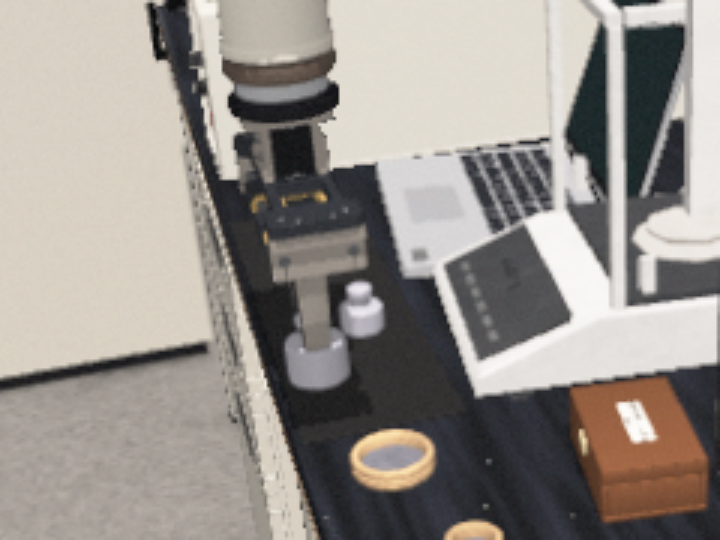

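The 500 g weight is gripped and hanging upright: its body sits at crop (317,360), with the finger centred on it. Next I place it in its pot.

Run:
```python
from workcell import bot
from w import *
place(bot,"w500",.0345)
bot.line_to([.38,-.40,.13],max_speed=.2)
d=bot.read_camera("top"); im=d["pixels"]
uv=proj(d,[*POT["w500"],.02])[0]; print(uv); 
try: print("w500 seen",weight(d,uv,H["w500"],.004,thr=150),"pot",POT["w500"])
except Exception as e: print(e)
a=cv2.resize(im[230:320,440:560],None,fx=4,fy=4); s=bot.read_camera("side")["pixels"]
b=cv2.resize(s[330:430,310:410],(360,360)); cv2.imwrite("pics/p5.png",np.hstack([a,b]))
```

```text
set at dz 0.0015999999999999994 f 4.973884241122641 [ 0.49870661 -0.41912006  0.03657999]
t 16.1917
[502.61642785 274.80100745]
w500 seen [ 0.50143066 -0.42554441] pot (0.5001, -0.419)
```

View pics/p5.png

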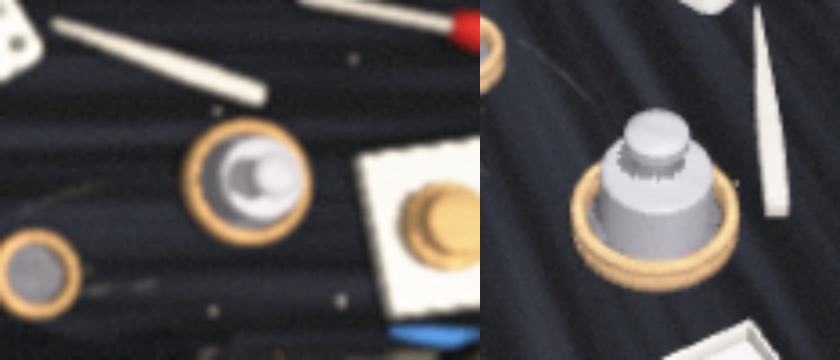

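The 500 g weight stands upright in its pot and clear of the rim, in both the top view (262,178) and the side view (655,200). Next come the 200 g and 100 g.

Run:
```python
from workcell import bot
from w import *
d=bot.read_camera("top")
for n in("w200","w100"):
    xy=weight(d,PIX[n],H[n]); print(n,xy)
    q=pick(bot,n,xy)
    if bot.current_opening()*92<8: print("MISSED"); break
    place(bot,n,.002+H[n]+.0025)
    bot.line_to([.38,POT[n][1],.13],max_speed=.2)
bot.line_to([.36,-.15,.13],max_speed=.2)
im=bot.read_camera("top")["pixels"]; a=cv2.resize(im[260:330,320:480],None,fx=4,fy=4)
s=bot.read_camera("side")["pixels"]; b=cv2.resize(s[240:360,240:400],(640,480))[:, :]
cv2.imwrite("pics/p2.png",np.vstack([a,b])[:600]); cv2.imwrite("pics/p2.png",cv2.resize(np.vstack([a,b]),None,fx=.78,fy=.78))
```

```text
w200 [0.47358162 0.14981841]
w200 opening mm 19.15840473001249 grip 20.000179409980774
picked at [0.47214004 0.14972073 0.02555894] dF -1.8845997003332222 t 23.2917
set at dz 0.0015999999999999994 f 7.9173427939060925 [ 0.44957447 -0.06267596  0.02748779]
t 31.3167
w100 [0.44987309 0.25564493]
w100 opening mm 14.032384917961913 grip 15.000063478946686
picked at [0.44840262 0.25564858 0.02454371] dF 0.16436301141219611 t 37.1083
set at dz 0.0019999999999999996 f 1.09944264406255 [ 0.4491598  -0.29577285  0.02655833]
t 45.7917
```

View pics/p2.png

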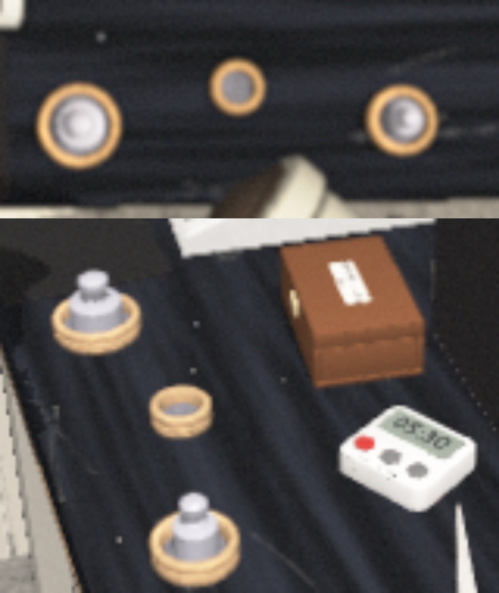

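The 200 g at (80,125) and the 100 g at (405,118) both stand upright and centred in their pots, and the case and timer are undisturbed. Next is the 20 g weight.

Run:
```python
from workcell import bot
from w import *
n="w20"; d=bot.read_camera("top"); xy=weight(d,PIX[n],H[n]); print(xy)
xy[1]-=.0005
q=pick(bot,n,xy)
s=bot.read_camera("side")["pixels"]; cv2.imwrite("pics/s2.png",cv2.resize(s[140:230,190:310],None,fx=5,fy=5))
```

```text
[0.44458708 0.35307511]
w20 opening mm 9.12327473675348 grip 8.000049591064453
picked at [0.44308838 0.35257772 0.01850963] dF -0.3971370172288284 t 53.225
```

View pics/s2.png

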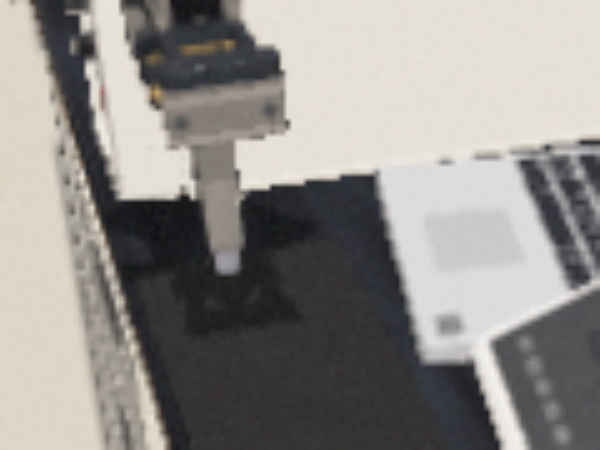

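The 20 g weight hangs upright below the fingers at crop (227,262). I'll place it.

Run:
```python
from workcell import bot
from w import *
place(bot,"w20",.0185)
bot.line_to([.36,-.1783,.15],max_speed=.2); bot.line_to([.36,-.05,.2],max_speed=.2)
im=bot.read_camera("top")["pixels"]; a=cv2.resize(im[240:330,320:520],None,fx=3,fy=3)
s=bot.read_camera("side")["pixels"]; b=cv2.resize(s[250:420,240:400],None,fx=1.9,fy=1.9); b=cv2.copyMakeBorder(b,0,0,0,600-b.shape[1],0)
cv2.imwrite("pics/p3.png",np.vstack([a,b]))
```

```text
set at dz 0.0015999999999999994 f 3.690311142308933 [ 0.47510808 -0.17844847  0.02037526]
t 62.5167
```

View pics/p3.png

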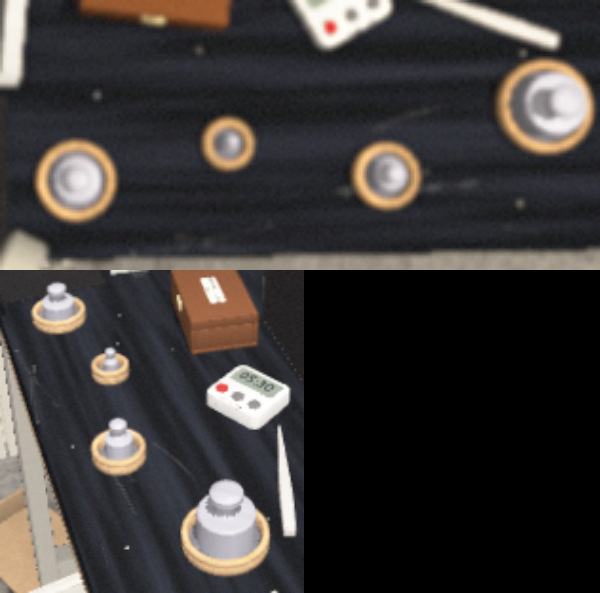

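All four weights stand upright in their pots: top-view crop (77,180), (229,144), (387,175) and (550,103). The arm is clear, so I'm handing the job in.

```bash
python3 -c "
from workcell import bot
print(bot.job_done())"
```

```text
the job is handed in; nothing more can be done
None
```

All four weights stand upright in their own pots, the case and timer are where they were, and the job was handed in after about 65 s on the robot's clock; no verdict was returned.

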